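Unhook the hair pick, stand it in the steriliser and hold the run paddle

ROBOT

A 6-joint arm with a two-finger parallel gripper is mounted at the origin on the work surface. World frame = base frame: x ahead of the robot, y to its left, z up, the work surface at z = 0. Lengths are in mm, angles in rad, forces in N, time in s.
With the tool pointing down it reaches from about 350 to 925 mm from the base axis. Payload 6.4 kg.
Tool frame: the origin (TCP) lies midway between the tips of the shut fingers; the grasp point (between the pads) lies 19 mm behind it (r.hold_point_z is the z of the grasp point in the tool frame, in mm); z points along the fingers, y is the direction in which the jaws open and shut (so a half turn about z gives the same grasp; the last joint's range is limited). The gripper opens to 85 mm and grips with 20 to 120 N. Pads are 22 mm wide; open, the fingers measure 114 mm over their backs; the gripper's body (76 mm by 85 mm) begins 54 mm behind the grasp point. The pads swing forward as they close: fully open they stand 13 mm farther back than shut.
Start: joints at [-1.464, 0.245, 1.558, -0, 1.339, -0.174], TCP at [180.135, -624.552, 231.29] pointing down, gripper open.
Joint ranges: [-3.13, 3.13], [-1.02, 2.26], [0.13, 2.54], [-0.95, 4.09], [0.21, 2.88], [-2.74, 2.74]. Speed limits (rad/s): [2.57, 2.57, 3.14, 3.14, 3.14, 3.14].

INTERFACE

Orientations are given as a unit quaternion [w, x, y, z].
In Python, from cell import r gives the robot as it stands. The module is installed in compiled form; this text tells all that it offers.
- The arm moves only by the tool arm_command, never from a script. Its argument "steps" is one flat list of numbers, 7 for each row, row after row: the shift along the tool's x, y, z in cm, then the turn, a rotation vector about the tool's x, y, z in degrees, then the closure, from 0 (fully open) to 1 (shut). In form: [x, y, z, ax, ay, az, grip, x, y, z, ax, ay, az, grip, ...]. A call has exactly 10 rows; each row shifts and turns the pose as measured when the row begins, along the tool's axes as they then stand; what a row does not reach is not made up. A row lasts 1/8 s, in which the tool goes at most 62.5 mm and 10.7 degrees, less where a joint would pass 70% of its speed; a pose out of reach is approached as far as the arm can. A call with a gripper value outside its range is refused whole. The fingers move at their own pace and stop on an object; "grip_force" is the grip in N (left out, the last holds). Time passes only in rows, so rows that do not move let the fingers close, or fill a call up. It gives the time, the measured TCP pose, the force and the opening at its end, in the units of the state.
- r.get_state(): the state, without advancing time (a new reading comes with each control period).
- r.get_image(name): name is "scene" or "top" or "wrist"; returns a dict with "img" (480x640x3 uint8, red, green, blue), "fx", "fy", "cx", "cy" (pixels), "pose" (4x4, takes a point from camera to world coordinates). Camera axes: x right, y up, looking along -z (the intrinsics and any distortion apply to the point x, -y, -z); pixel columns grow to the right and rows downward; lengths in mm; the calibration is good to about 2 mm. A picture is of the moment at which its call begins. There is no depth.
- r.job_done(): hands the job in, once; it reports no verdict.
The state is a dict: "time": time; "joints": joint angles; "joint_velocities": joint speeds; "joint_torque": joint torques, N m; "ee_pos": TCP position; "tcp_rot": TCP orientation; "wrist_force": force on the tool from outside, world axes, zero at the start; "wrist_torque": the same for the moment, N m; "grip_width": finger opening in mm.
Only numpy, scipy, OpenCV 4.12 (cv2) and the standard library are available. Lean on these libraries where they do the work, as an engineer would, in place of code of your own. Each camera call takes 0.05 s, during which the arm holds its last target.

TASK

Take the black hair pick off its hook and stand it, tines down, in the open well of the white steriliser, then let go of it. Then press the steriliser's spring-loaded hold-to-run paddle until its top is flush with the two guard rails beside it (half of its travel; never down to its stop) and keep it there: finish while still holding the paddle down. Leave the jar, eyelash curler, tumbler and soap dish alone.

Things in the scene. Friction and masses are not known exactly. Their poses are not given: they have to be found in the camera images.
- stand: steel hook stand fixed to the counter, round base 100 mm across. Origin: centre of the underside, z up. A 14 mm post rises there to 213 mm; from it, at 200 mm height (centre line), a level hook arm 8 mm thick runs 85 mm along the stand's own -x, then turns up: the tip ends 93 mm out, its top 14 mm above the arm's centre line
- hook_arm (a point): point on the hook arm's centre line 55 mm out from the post, near where the pick hangs (top bar of its loop on the arm, tines down, flat square to the arm); axes as the stand's. To free the pick raise it about 22 mm (more than 10, less than 36), then draw it off along the stand's -x
- pick_grip (a point): black plastic hair pick, loose, 45 g, 165 mm long (own z, up from the tine tips), 62 wide (own y), 8 thick (own x). Tines 0 to 90 mm, spine 90 to 112, then a closed loop handle 36 mm wide, its opening 20 wide and 45 high (112 to 157). This point: middle of the loop handle, 138 mm above the tips; can be gripped across the 36 mm width
- pick_tip (a point): middle of the row of tine tips of the hair pick, 138 mm below pick_grip along its own z; axes as the pick's
- steriliser: white tool steriliser fixed to the counter, 115 mm (own x) by 270 mm (own y). Origin: centre of the underside; z up. At own y = +75 mm an open-topped well; at own y = -75 mm the run paddle on a 70 mm high housing
- well_floor (a point): centre of the well's inner floor, 18 mm above the counter; the well is 40 mm wide (own x) and 90 mm long (own y) inside with 10 mm walls, rim 108 mm above the counter (90 mm above the floor); axes as the steriliser's. The pick's 62 mm width goes along own y; let go, it stays standing and may lean on the rim
- paddle_top (a point): centre of the flat top of the grey run paddle, a 58 mm square plate; 107 mm above the counter when free, moves with it. The tops of the two guard rails (60 mm long, along own y, 37 mm either side in own x) are 97 mm above the counter
- paddle (a joint): downward travel of the paddle, m: 0 free, 0.010 flush with the rails, 0.020 at its stop. A spring returns it: 3 N at 0, 6 N at 0.010, 9 N at 0.020
- jar: tall glass apothecary jar with steel cap, 90 mm across, 188 mm high, loose bystander; origin at its underside
- curler: aluminium eyelash curler lying flat, about 105 x 30 x 12 mm, loose bystander; origin at its underside, long along own x
- tumbler: white ceramic tumbler, 72 mm across, 100 mm high, loose bystander; origin at its underside
- soap_dish: dark wooden soap dish with a soap bar on it, 80 x 120 x 40 mm, loose bystander; origin at its underside
There are look-alikes about, which are no part of the job. Leave any blue look-alike of the stand alone. There is more than one size of the part that bears pick_grip; the job needs the larger.

How it is judged:
By the outcome, as a careful person would: the job done as asked, in the order asked, and still so for the second after the job is handed in, while the arm keeps its last pose, push and grip.
It also fails if it takes over 58 s, if anything falls off the work surface, if the arm or the gripper's body presses on something with over 40 N, if the wrist force passes 120 N, or if a joint passes its speed limit or range.

## Working session

There is one attempt and no reset: what is moved stays moved. The work goes in short steps, Python scripts to look and compute and a tool call to move; the robot and the scene stay as the last step left them, time stands still between calls to the robot, and variables do not carry over. Pictures are saved under pics/ and viewed, and the job is handed in when it is done.

Besides the shell and the picture viewer there is one more tool, called as name(argument=value, ...), one argument or row to a line, values as JSON. arm_command: Moves the arm, as the interface text tells. Its arguments: {"type":"object","properties":{"steps":{"type":"array"},"grip_force":{"type":"number"}},"required":["steps"]}

```bash
mkdir -p pics; python3 - <<'E'
from cell import r
import cv2,numpy as np
s=r.get_state(); print(s['time'],s['ee_pos'],s['tcp_rot'],s['grip_width'],r.hold_point_z)
np.set_printoptions(suppress=True,precision=4)
for n in ["scene","top","wrist"]:
    d=r.get_image(n); cv2.imwrite(f"pics/{n}0.png",d["img"][:,:,::-1]); print(n,{k:v for k,v in d.items() if k!="img"})
E
```

```text
0.0 [ 180.08078954 -623.97134586  230.17068943] [-9.86637217e-04  9.90161691e-01  1.39924442e-01  4.09712716e-05] 85.60730709547623 -18.700000000000003
scene {'fx': 569.5870233470082, 'fy': 569.5870233470082, 'cx': 312.5239514007734, 'cy': 250.5318386192038, 'pose': array([[  -0.0108,   -0.6533,    0.757 , 1515.6103],
       [   0.9999,   -0.0136,    0.0026,   37.7543],
       [   0.0086,    0.757 ,    0.6534,  931.1051],
       [   0.    ,    0.    ,    0.    ,    1.    ]])}
top {'fx': 603.7879565741991, 'fy': 603.7879565741991, 'cx': 320.5042165746897, 'cy': 247.1927018631789, 'pose': array([[  -0.0059,    0.9905,   -0.1371,  405.7271],
       [  -1.    ,   -0.0068,   -0.0064,   33.1214],
       [  -0.0073,    0.137 ,    0.9905, 1490.2509],
       [   0.    ,    0.    ,    0.    ,    1.    ]])}
wrist {'fx': 380.8114403681937, 'fy': 380.8114403681937, 'cx': 315.91215310346, 'cy': 241.1044110309492, 'pose': array([[   0.2767,    0.9248,    0.2613,  245.7057],
       [  -0.961 ,    0.2668,    0.0733, -604.9594],
       [  -0.0019,   -0.2714,    0.9625,  372.7468],
       [   0.    ,    0.    ,    0.    ,    1.    ]])}
```

View pics/scene0.png

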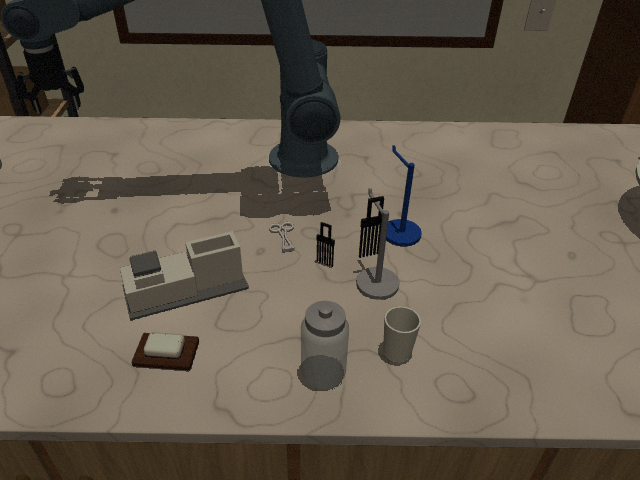

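View pics/top0.png

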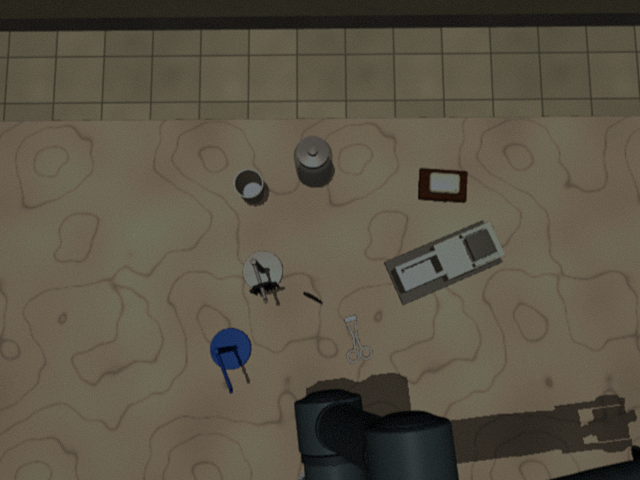

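View pics/wrist0.png

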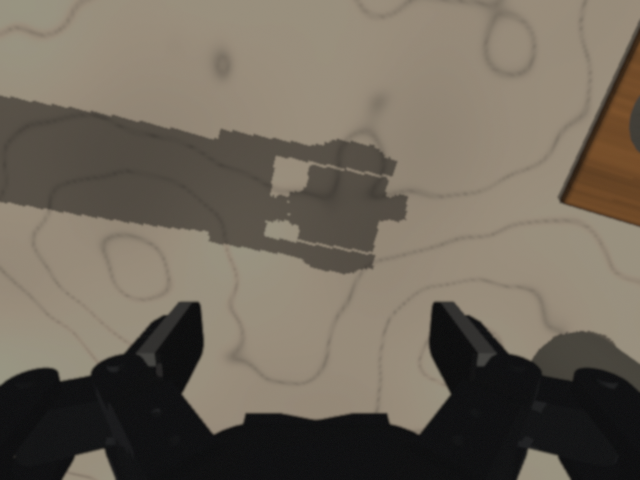

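The scene view shows the big black pick on the grey stand at (372,228). A smaller black pick is at (326,245), top view (313,297). The blue look-alike stand is at (404,200), the steriliser at (185,272), the jar at (325,345), the tumbler at (400,335), the curler at (283,236) and the soap dish at (165,350). I choose the pick at (372,228) and will check it in close crops.

```bash
python3 - <<'E'
import cv2,numpy as np
a=cv2.imread("pics/scene0.png")[140:310,290:440]; b=cv2.imread("pics/top0.png")[230:330,210:340]
a=cv2.resize(a,None,fx=3.5,fy=3.5,interpolation=cv2.INTER_CUBIC); 
cv2.imwrite("pics/c1.png",cv2.convertScaleAbs(a,alpha=1.6))
b=cv2.resize(b,None,fx=6,fy=6,interpolation=cv2.INTER_CUBIC); cv2.imwrite("pics/c2.png",cv2.convertScaleAbs(b,alpha=1.6))
c=cv2.imread("pics/top0.png")[210:310,375:515]
c=cv2.resize(c,None,fx=5.5,fy=5.5,interpolation=cv2.INTER_CUBIC); cv2.imwrite("pics/c3.png",cv2.convertScaleAbs(c,alpha=1.3))
E
```

```text
(no output)
```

View pics/c1.png

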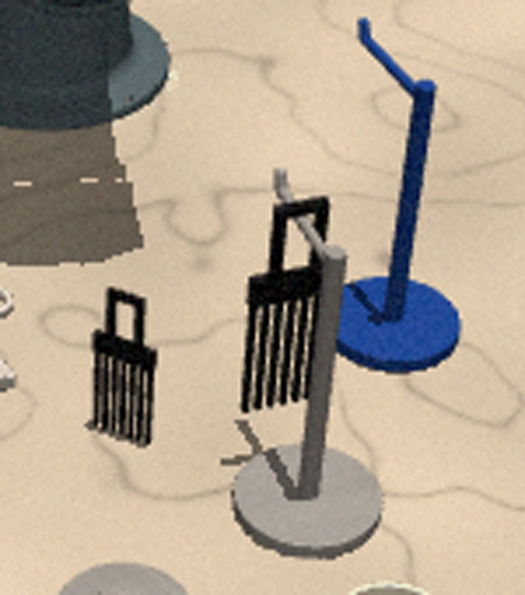

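View pics/c2.png

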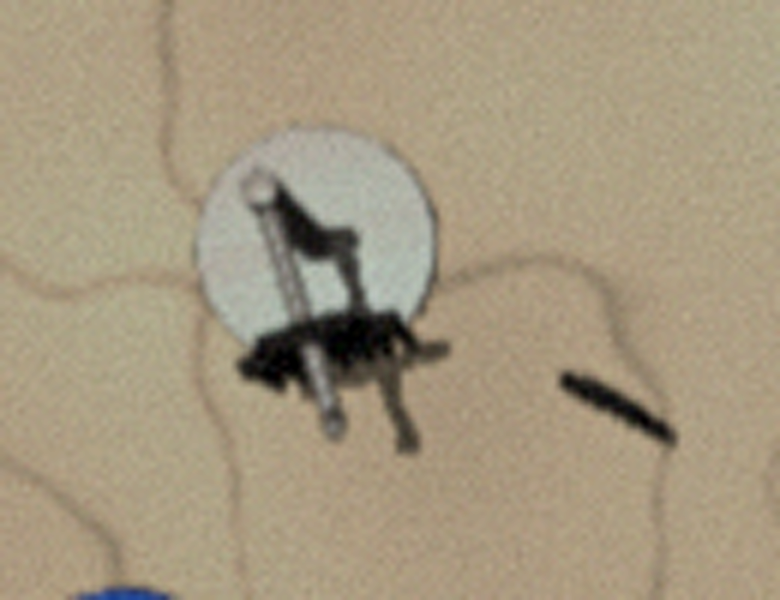

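View pics/c3.png

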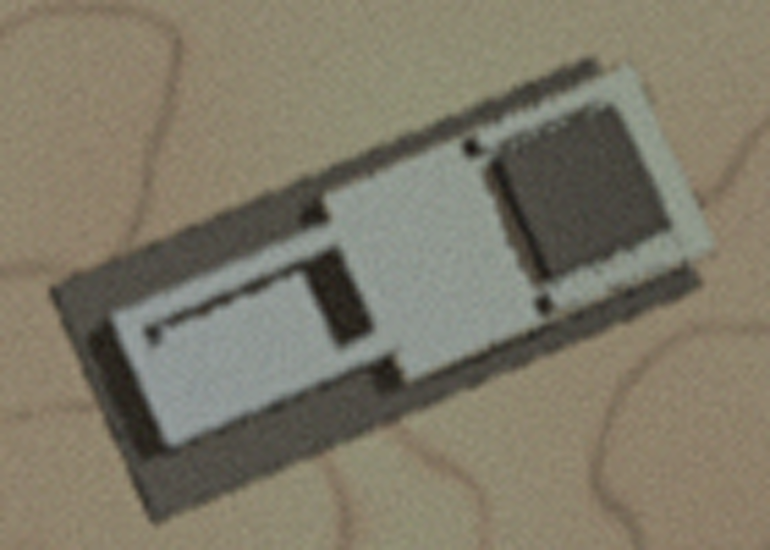

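```bash
cat > h.py <<'E'
import numpy as np
C=dict(scene=dict(f=569.587,cx=312.524,cy=250.5318,P=np.array([[-0.0108,-0.6533,0.757,1515.6103],[0.9999,-0.0136,0.0026,37.7543],[0.0086,0.757,0.6534,931.1051],[0,0,0,1]])),
top=dict(f=603.788,cx=320.504,cy=247.1927,P=np.array([[-0.0059,0.9905,-0.1371,405.7271],[-1,-0.0068,-0.0064,33.1214],[-0.0073,0.137,0.9905,1490.2509],[0,0,0,1]])))
def cam(d): return dict(f=d['fx'],cx=d['cx'],cy=d['cy'],P=d['pose'])
def ray(c,u,v):
    if isinstance(c,str): c=C[c]
    d=c['P'][:3,:3]@np.array([(u-c['cx'])/c['f'],-(v-c['cy'])/c['f'],-1]); return c['P'][:3,3],d/np.linalg.norm(d)
def onz(c,u,v,z):
    o,d=ray(c,u,v); return o+d*(z-o[2])/d[2]
def proj(c,p):
    if isinstance(c,str): c=C[c]
    q=c['P'][:3,:3].T@(np.asarray(p,float)-c['P'][:3,3]); return np.array([c['cx']+c['f']*q[0]/-q[2],c['cy']+c['f']*q[1]/q[2]])
def tri(*a):
    A=np.zeros((3,3));b=np.zeros(3);R=[ray(*x) for x in a]
    for o,d in R:
        M=np.eye(3)-np.outer(d,d);A+=M;b+=M@o
    p=np.linalg.solve(A,b); return p,[np.linalg.norm(np.cross(p-o,d)) for o,d in R]
E
python3 - <<'E'
from h import *
np.set_printoptions(suppress=True,precision=1)
T=lambda x,y:(210+x/6-.4,230+y/6-.4); S=lambda x,y:(290+x/3.5-.35,140+y/3.5-.35); Q=lambda x,y:(375+x/5.5-.4,210+y/5.5-.4)
print("posttop",onz("top",*T(259,188),213),onz("scene",*S(335,253),213),tri(("top",*T(259,188)),("scene",*S(335,253))))
print("tip",onz("top",*T(335,428),214),onz("scene",*S(280,172),214),tri(("top",*T(335,428)),("scene",*S(280,172))))
print("base",onz("top",*T(318,243),8),onz("scene",*S(307,492),8))
print("small ends",onz("top",*T(565,378),100),onz("top",*T(672,438),100), onz("scene",*S(92,428),5),onz("scene",*S(150,444),5))
c=[onz("top",*Q(x,y),5) for x,y in[(52,288),(595,58),(702,285),(155,522)]]
print("ster base",c,np.mean(c,0)); 
c=[np.array(x) for x in c]
for i in range(4): e=c[(i+1)%4]-c[i]; print(np.linalg.norm(e),np.degrees(np.arctan2(e[1],e[0])))
p=[onz("top",*Q(x,y),107) for x,y in[(497,160),(612,107),(668,222),(548,278)]]
print("paddle",p,np.mean(p,0))
p=np.array(p)
for i in range(4): e=p[(i+1)%4]-p[i]; print(np.linalg.norm(e),np.degrees(np.arctan2(e[1],e[0])))
w=np.array([onz("top",*Q(x,y),108) for x,y in[(110,312),(333,225),(395,347),(172,447)]])
print("rim outer",w,w.mean(0))
for i in range(4): e=w[(i+1)%4]-w[i]; print(np.linalg.norm(e),np.degrees(np.arctan2(e[1],e[0])))
E
```

```text
posttop [554.  185.9 213. ] [556.6 186.3 213. ] (array([554.2, 186.4, 211.2]), [np.float64(0.29854423226810367), np.float64(0.2985442322680702)])
tip [468.7 158.2 214. ] [473.7 158.7 214. ] (array([468.9, 158.9, 210.7]), [np.float64(0.3525755114634905), np.float64(0.35257551146350563)])
base [554.8 185.9   8. ] [549.4 187.1   8. ]
small ends [492.9  81.2 100. ] [469.8  40.3 100. ] [484.9  42.8   5. ] [500.6  82.9   5. ]
ster base [array([ 573.3, -114.2,    5. ]), array([ 676.6, -362.4,    5. ]), array([ 572.7, -406. ,    5. ]), array([ 468.2, -157.9,    5. ])] [ 572.7 -260.1    5. ]
268.7990216005832 -67.40872713933176
112.62668976475588 -157.25447132310575
269.13710788404353 112.8497510436362
113.84043898203782 22.575103738825657
paddle [array([ 614.7, -292.3,  107. ]), array([ 637. , -341.5,  107. ]), array([ 587.9, -362.8,  107. ]), array([ 564.6, -311.6,  107. ])] [ 601.1 -327.1  107. ]
54.04438662369464 -65.6922495368336
53.475085776620155 -156.50279169028767
56.24371508810598 114.46430293550796
53.704803017641424 21.152945597668815
rim outer [[ 551.5 -128.   108. ]
 [ 587.5 -222.3  108. ]
 [ 536.  -246.5  108. ]
 [ 494.9 -152.5  108. ]] [ 542.5 -187.3  108. ]
100.91440150038213 -69.07702369615477
56.90279145793483 -154.8379219247985
102.57621843546669 113.6173860269024
61.626462479014414 23.39474382994791
```

```bash
cat >> h.py <<'E'
from scipy.spatial.transform import Rotation as Ro
def plan(x,y,z,yawjaw,n=10):
    """yawjaw: world angle deg of tool y axis (mod 180), tool down"""
    from cell import r
    s=r.get_state(); q=s['tcp_rot']; R=Ro.from_quat([q[1],q[2],q[3],q[0]]).as_matrix()
    p=np.array(s['ee_pos']); d=R.T@(np.array([x,y,z])-p)/10
    cur=np.degrees(np.arctan2(R[1,1],R[0,1])); e=(yawjaw-cur+90)%180-90
    t=np.radians(cur+e); Y=np.array([np.cos(t),np.sin(t),0]);Z=np.array([0,0,-1.]);X=np.cross(Y,Z)
    rv=np.degrees(Ro.from_matrix(R.T@np.column_stack([X,Y,Z])).as_rotvec())
    print("t",round(s['time'],2),"pos",p.round(1),"yaw",cur.round(2),"F",np.round(s['wrist_force'],1),"w",round(s['grip_width'],1),"j",np.round(s['joints'],2))
    print("total cm",d.round(2),"rot deg",rv.round(2)," per row",(d/n).round(2),(rv/n).round(2))
E
python3 - <<'E'
from h import *
np.set_printoptions(suppress=True,precision=1)
T=lambda x,y:(210+x/6-.4,230+y/6-.4); S=lambda x,y:(290+x/3.5-.35,140+y/3.5-.35)
print("loop top L/R scene",onz("scene",*S(276,207),212),onz("scene",*S(325,198),212))
print("tips L/R",onz("scene",*S(244,410),47),onz("scene",*S(310,398),47))
print("spine top L",onz("scene",*S(250,280),159))
print("blue post top",onz("scene",*S(423,86),213),"tip",onz("scene",*S(364,22),214),"base top",onz("top",231,349,8))
print("jar",onz("top",313,152,188),"curler",onz("top",357,340,5))
plan(450,-350,330,108); plan(502,169,300,108)
E
```

```text
loop top L/R scene [508.7 154.1 212. ] [498.5 185.2 212. ]
tips L/R [511.5 144.5  47. ] [498.4 189.7  47. ]
spine top L [514.1 141.1 159. ]
blue post top [368.9 261.5 213. ] tip [288.  229.6 214. ] base top [363.2 261.2   8. ]
jar [800.  57. 188.] curler [383.  -44.7   5. ]
t 0.15 pos [ 180.1 -624.1  230.4] yaw -73.91 F [ 0.3 -0.1 -0. ] w 85.1 j [-1.5  0.2  1.6  0.   1.3 -0.2]
total cm [ 33.5 -18.9  -9.9] rot deg [-0.1 -0.  -1.9]  per row [ 3.4 -1.9 -1. ] [-0.  -0.  -0.2]
t 0.15 pos [ 180.1 -624.1  230.4] yaw -73.91 F [ 0.3 -0.1 -0. ] w 85.1 j [-1.5  0.2  1.6  0.   1.3 -0.2]
total cm [ 52.9 -67.3  -6.8] rot deg [-0.1 -0.  -1.9]  per row [ 5.3 -6.7 -0.7] [-0.  -0.  -0.2]
```

arm_command(
  steps=[3.4, -1.9, -1.0, 0, 0, -0.2, 0, 3.4, -1.9, -1.0, 0, 0, -0.2, 0, 3.4, -1.9, -1.0, 0, 0, -0.2, 0, 3.4, -1.9, -1.0, 0, 0, -0.2, 0, 3.4, -1.9, -1.0, 0, 0, -0.2, 0, 3.4, -1.9, -1.0, 0, 0, -0.2, 0, 3.4, -1.9, -1.0, 0, 0, -0.2, 0, 3.4, -1.9, -1.0, 0, 0, -0.2, 0, 3.4, -1.9, -1.0, 0, 0, -0.2, 0, 3.4, -1.9, -1.0, 0, 0, -0.2, 0],
)

```text
time: 1.4
ee_pos: [455.4, -334.5, 329.6]
tcp_rot: [-0.005, 0.988, 0.155, -0.001]
wrist_force: [0.2, -0.5, 0.1]
grip_width: 85.4
```

```bash
python3 -c "
from h import *
plan(502,169,310,108)"
```

```text
t 1.4 pos [ 455.4 -334.5  329.6] yaw -72.16 F [ 0.2 -0.5  0.1] w 85.4 j [-0.84 -0.02  1.66  0.    1.5   0.42]
total cm [ 19.86 -46.48   2.42] rot deg [-0.56 -0.02 -0.16]  per row [ 1.99 -4.65  0.24] [-0.06 -0.   -0.02]
```

arm_command(
  steps=[2.0, -4.6, 0, 0, 0, 0, 0, 2.0, -4.6, 0, 0, 0, 0, 0, 2.0, -4.6, 0, 0, 0, 0, 0, 2.0, -4.6, 0, 0, 0, 0, 0, 2.0, -4.6, 0, 0, 0, 0, 0, 2.0, -4.6, 0, 0, 0, 0, 0, 2.0, -4.6, 0, 0, 0, 0, 0, 2.0, -4.6, 0, 0, 0, 0, 0, 2.0, -4.6, 0, 0, 0, 0, 0, 2.0, -4.6, 0, 0, 0, 0, 0],
)

```text
time: 2.65
ee_pos: [504.7, 180.4, 332.9]
tcp_rot: [-0.005, 0.988, 0.154, -0.001]
wrist_force: [1.4, -0.3, 0.2]
grip_width: 85.7
```

```bash
python3 -c "
from h import *
from cell import r
import cv2,pickle
plan(502,169,260,108)
for n in ['wrist','top']:
    d=r.get_image(n); cv2.imwrite('pics/'+n+'1.png',cv2.convertScaleAbs(d['img'][:,:,::-1],alpha=1.4)); pickle.dump(d,open(n+'1.pkl','wb'))
"
```

```text
t 2.65 pos [504.7 180.4 332.9] yaw -72.25 F [ 1.4 -0.3  0.2] w 85.7 j [ 0.13 -0.09  1.73  0.01  1.5   1.39]
total cm [-0.61  1.08  7.27] rot deg [-0.59 -0.02 -0.25]  per row [-0.06  0.11  0.73] [-0.06 -0.   -0.03]
```

View pics/wrist1.png

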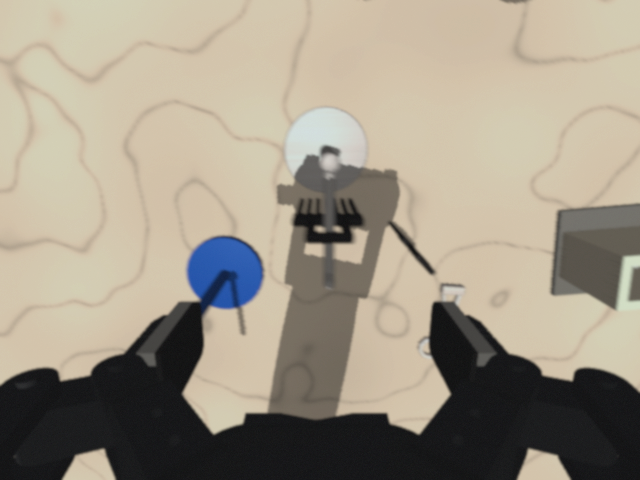

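```bash
python3 -c "
from h import *
import pickle
np.set_printoptions(suppress=True,precision=1)
d=pickle.load(open('wrist1.pkl','rb'));c=cam(d)
for u,v,z in [(306,238,212),(353,238,212),(330,238,212),(330,161,213),(329,283,214),(294,222,159),(363,222,159)]: print(u,v,onz(c,u,v,z))
"
```

```text
306 238 [498.6 187.7 212. ]
353 238 [509.  155.7 212. ]
330 238 [503.9 171.3 212. ]
330 161 [555.3 188.4 213. ]
329 283 [471.6 161.5 214. ]
294 222 [494.6 199.1 159. ]
363 222 [512.6 143.3 159. ]
```

arm_command(
  steps=[-0.1, 0.18, 1.0, -0.1, 0, 0, 0, -0.1, 0.18, 1.0, -0.1, 0, 0, 0, -0.1, 0.18, 1.0, -0.1, 0, 0, 0, -0.1, 0.18, 1.0, -0.1, 0, 0, 0, -0.1, 0.18, 1.0, -0.1, 0, 0, 0, 0, 0, 1.0, 0, 0, 0, 0, 0, 0, 1.0, 0, 0, 0, 0, 0, 0, 1.0, 0, 0, 0, 0, 0, 0, 1.0, 0, 0, 0, 0, 0, 0, 1.0, 0, 0, 0, 0],
)

```text
time: 4.0
ee_pos: [501.7, 169.0, 224.6]
tcp_rot: [-0.001, 0.988, 0.155, -0.001]
wrist_force: [0.8, -0.5, -0.3]
grip_width: 85.3
```

```bash
python3 -c "
from h import *
from cell import r
import cv2,pickle
plan(502.5,170,166,108)
for n in ['scene','wrist']:
    d=r.get_image(n); cv2.imwrite('pics/'+n+'2.png',cv2.convertScaleAbs(d['img'][:,:,::-1],alpha=1.4)); pickle.dump(d,open(n+'2.pkl','wb'))
"
```

```text
t 4.0 pos [501.7 169.  224.6] yaw -72.19 F [ 0.8 -0.5 -0.3] w 85.3 j [ 0.11 -0.03  1.87  0.    1.31  1.37]
total cm [ 0.12 -0.06  5.86] rot deg [-0.1   0.1  -0.19]  per row [ 0.01 -0.01  0.59] [-0.01  0.01 -0.02]
```

View pics/wrist2.png

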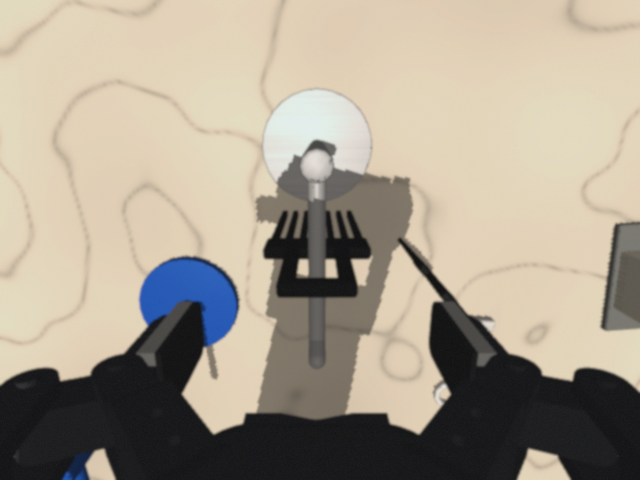

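arm_command(
  steps=[0.03, 0, 0.7, 0, 0, 0, 0, 0.03, 0, 0.7, 0, 0, 0, 0, 0.03, 0, 0.7, 0, 0, 0, 0, 0, 0, 0.7, 0, 0, 0, 0, 0, 0, 0.7, 0, 0, 0, 0, 0, 0, 0.7, 0, 0, 0, 0, 0, 0, 0.7, 0, 0, 0, 0, 0, 0, 0.7, 0, 0, 0, 0, 0, 0, 0, 0, 0, 0, 0, 0, 0, 0, 0, 0, 0, 0],
)

```text
time: 5.35
ee_pos: [502.0, 169.3, 164.3]
tcp_rot: [-0.001, 0.988, 0.155, -0.002]
wrist_force: [0.3, -0.7, 0.1]
grip_width: 85.7
```

```bash
python3 -c "
from h import *
from cell import r
import cv2,pickle
plan(502.5,170,166,108)
for n in ['scene','wrist']:
    d=r.get_image(n); cv2.imwrite('pics/'+n+'3.png',cv2.convertScaleAbs(d['img'][:,:,::-1],alpha=1.4)); pickle.dump(d,open(n+'3.pkl','wb'))
a=cv2.imread('pics/scene3.png')[120:310,290:460]; cv2.imwrite('pics/c4.png',cv2.resize(a,None,fx=3,fy=3,interpolation=cv2.INTER_CUBIC))
"
```

```text
t 5.35 pos [502.  169.3 164.3] yaw -72.18 F [ 0.3 -0.7  0.1] w 85.7 j [0.11 0.04 1.92 0.   1.19 1.37]
total cm [ 0.07 -0.05 -0.17] rot deg [-0.12  0.19 -0.18]  per row [ 0.01 -0.01 -0.02] [-0.01  0.02 -0.02]
```

View pics/c4.png

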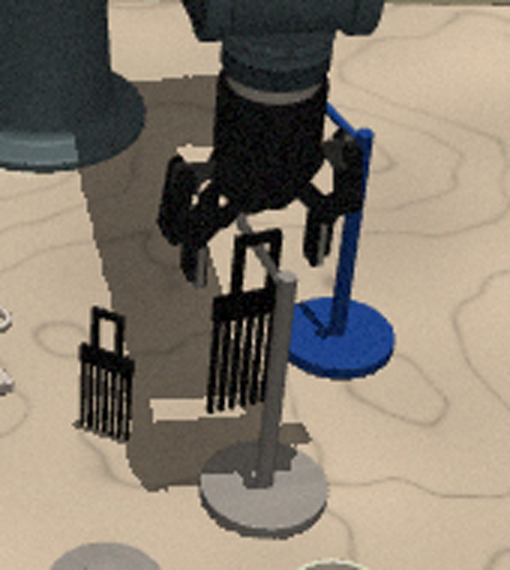

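View pics/wrist3.png

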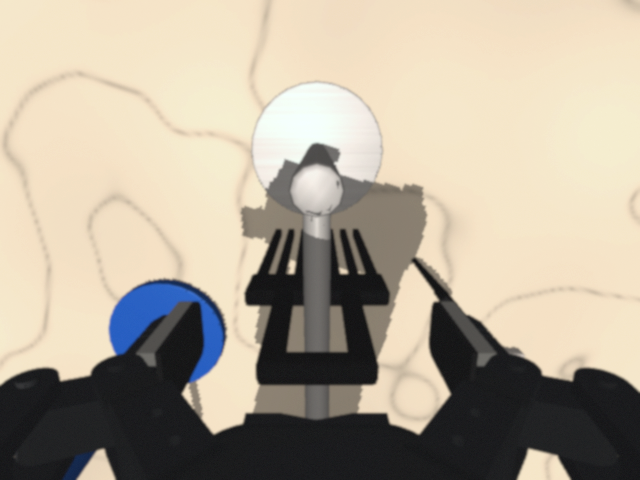

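```bash
python3 -c "
from h import *
import pickle
c=cam(pickle.load(open('wrist3.pkl','rb')))
print(proj(c,[502,169.3,164.3]),proj(c,[502,169.3,183]),onz(c,317,278,159),onz(c,317,300,159),onz(c,317,352,212),onz(c,317,383,212))
for z in(166,175): print(onz(c,262,340,z),onz(c,372,340,z))
"
```

```text
[317.04214919 307.40841118] [317.07217463 330.28570978] [512.24916378 172.6129486  159.        ] [502.80671505 169.57500453 159.        ] [510.88777689 172.2013385  212.        ] [501.21615637 169.08966239 212.        ]
[481.70442836 186.74722516 166.        ] [495.69341959 143.34954389 166.        ]
[487.20036747 186.98530832 175.        ] [500.29329966 146.36744754 175.        ]
```

arm_command(
  steps=[0.15, 0, -0.1, 0, 0, 0, 0, 0.15, 0, 0, 0, 0, 0, 0, 0, 0, 0, 0, 0, 0, 1, 0, 0, 0, 0, 0, 0, 1, 0, 0, 0, 0, 0, 0, 1, 0, 0, 0, 0, 0, 0, 1, 0, 0, 0, 0, 0, 0, 1, 0, 0, 0, 0, 0, 0, 1, 0, 0, 0, 0, 0, 0, 1, 0, 0, 0, 0, 0, 0, 1],
  grip_force=40,
)

```text
time: 6.7
ee_pos: [505.6, 170.3, 166.3]
tcp_rot: [-0.001, 0.988, 0.155, -0.001]
wrist_force: [0.6, 0.4, 0.9]
grip_width: 35.4
```

```bash
python3 -c "
from h import *
from cell import r
import cv2,pickle
plan(502.5,170,166,108)
for n in ['scene','wrist']:
    d=r.get_image(n); cv2.imwrite('pics/'+n+'4.png',cv2.convertScaleAbs(d['img'][:,:,::-1],alpha=1.4)); pickle.dump(d,open(n+'4.pkl','wb'))
a=cv2.imread('pics/scene4.png')[120:310,290:460]; cv2.imwrite('pics/c5.png',cv2.resize(a,None,fx=3,fy=3,interpolation=cv2.INTER_CUBIC))
"
```

```text
t 6.7 pos [505.6 170.3 166.3] yaw -72.18 F [0.6 0.4 0.9] w 35.4 j [0.11 0.04 1.91 0.   1.19 1.37]
total cm [-0.3  -0.06  0.03] rot deg [-0.09  0.09 -0.18]  per row [-0.03 -0.01  0.  ] [-0.01  0.01 -0.02]
```

View pics/c5.png

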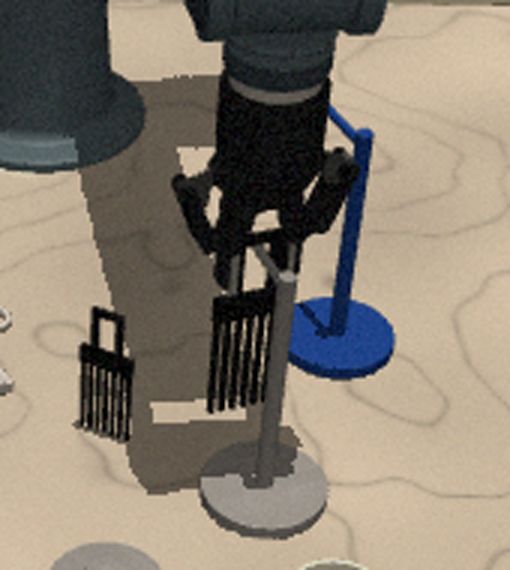

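View pics/wrist4.png

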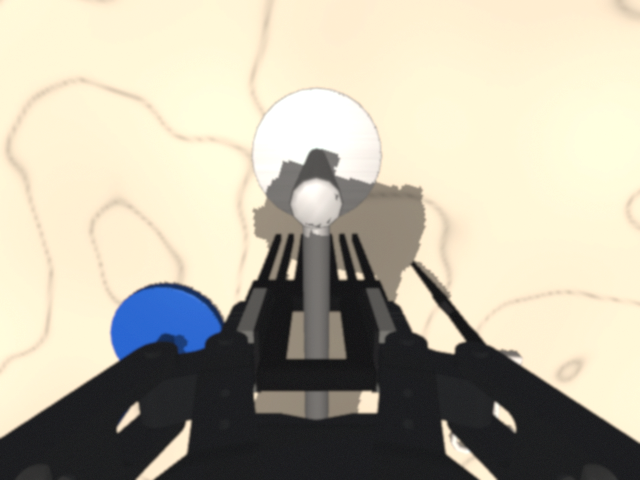

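The jaws hold the loop: the opening is 35.4 mm and the loop sits centred at (316,340) in the wrist view. Now I lift 22 mm.

arm_command(
  steps=[0, 0, -0.3, 0, 0, 0, 1, 0, 0, -0.3, 0, 0, 0, 1, 0, 0, -0.3, 0, 0, 0, 1, 0, 0, -0.3, 0, 0, 0, 1, 0, 0, -0.3, 0, 0, 0, 1, 0, 0, -0.3, 0, 0, 0, 1, 0, 0, -0.3, 0, 0, 0, 1, 0, 0, 0, 0, 0, 0, 1, 0, 0, 0, 0, 0, 0, 1, 0, 0, 0, 0, 0, 0, 1],
)

```text
time: 8.05
ee_pos: [505.5, 170.3, 188.6]
tcp_rot: [-0.001, 0.988, 0.155, -0.001]
wrist_force: [-0.3, -0.2, -0.2]
grip_width: 35.5
```

```bash
python3 -c "
from h import *
from cell import r
import cv2,pickle
plan(505.6-.951*70,170.3-.309*70,189,108)
for n in ['scene','wrist']:
    d=r.get_image(n); cv2.imwrite('pics/'+n+'5.png',cv2.convertScaleAbs(d['img'][:,:,::-1],alpha=1.4)); pickle.dump(d,open(n+'5.pkl','wb'))
a=cv2.imread('pics/scene5.png')[120:310,290:460]; b=cv2.imread('pics/wrist5.png')[100:440,180:460]
cv2.imwrite('pics/c6.png',np.hstack([cv2.resize(a,(450,500)),cv2.resize(b,(350,500))]))
"
```

```text
t 8.05 pos [505.5 170.3 188.6] yaw -72.18 F [-0.3 -0.2 -0.2] w 35.5 j [0.11 0.02 1.89 0.   1.24 1.37]
total cm [-6.99  0.03 -0.02] rot deg [-0.1   0.11 -0.18]  per row [-0.7  0.  -0. ] [-0.01  0.01 -0.02]
```

View pics/c6.png

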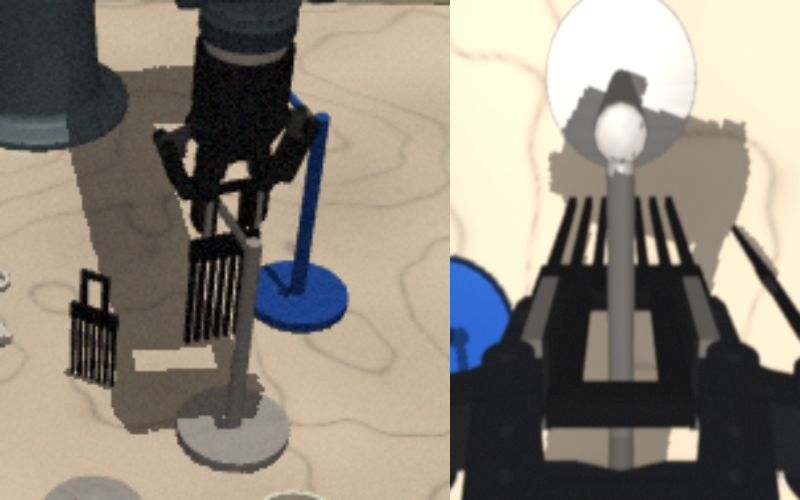

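arm_command(
  steps=[-0.7, 0, 0, 0, 0, 0, 1, -0.7, 0, 0, 0, 0, 0, 1, -0.7, 0, 0, 0, 0, 0, 1, -0.7, 0, 0, 0, 0, 0, 1, -0.7, 0, 0, 0, 0, 0, 1, -0.7, 0, 0, 0, 0, 0, 1, -0.7, 0, 0, 0, 0, 0, 1, -0.7, 0, 0, 0, 0, 0, 1, -0.7, 0, 0, 0, 0, 0, 1, -0.7, 0, 0, 0, 0, 0, 1],
)

```text
time: 9.4
ee_pos: [433.9, 147.4, 188.7]
tcp_rot: [-0.001, 0.988, 0.155, -0.001]
wrist_force: [-0.0, -0.2, -0.5]
grip_width: 35.2
```

```bash
python3 -c "
from h import *
from cell import r
import cv2,pickle
plan(430,143,330,108,6)
for n in ['scene','wrist']:
    d=r.get_image(n); cv2.imwrite('pics/'+n+'6.png',cv2.convertScaleAbs(d['img'][:,:,::-1],alpha=1.4)); pickle.dump(d,open(n+'6.pkl','wb'))
a=cv2.imread('pics/scene6.png')[100:310,290:460]; b=cv2.imread('pics/wrist6.png')[60:440,180:460]
cv2.imwrite('pics/c7.png',np.hstack([cv2.resize(a,(450,500)),cv2.resize(b,(350,500))]))
"
```

```text
t 9.4 pos [433.9 147.4 188.7] yaw -72.17 F [-0.  -0.2 -0.5] w 35.2 j [ 0.08 -0.18  2.07  0.    1.25  1.34]
total cm [ -0.54   0.27 -14.13] rot deg [-0.1   0.13 -0.17]  per row [-0.09  0.05 -2.36] [-0.02  0.02 -0.03]
```

View pics/c7.png

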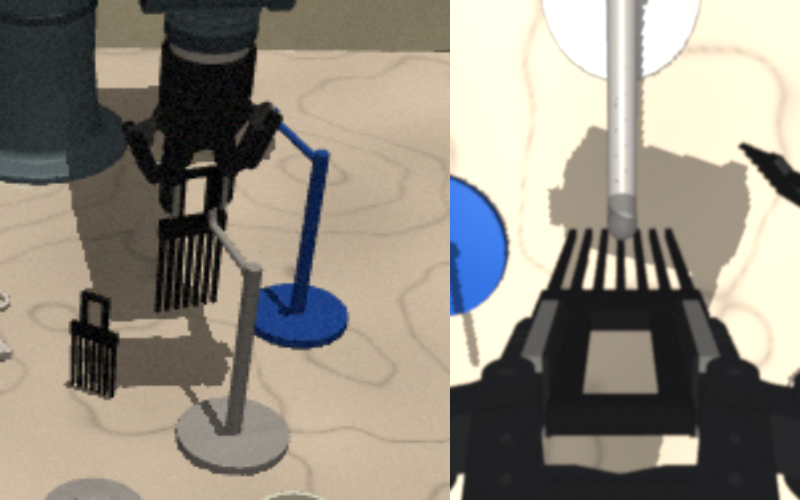

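arm_command(
  steps=[0, 0, -2, 0, 0, 0, 1, 0, 0, -2, 0, 0, 0, 1, 0, 0, -2, 0, 0, 0, 1, 0, 0, -2, 0, 0, 0, 1, 0, 0, -2, 0, 0, 0, 1, 0, 2, 0, 0, 0, 0, 1, 0, 3, 0, 0, 0, 0, 1, 0, 3, 0, 0, 0, 0, 1, 0, 3, 0, 0, 0, 0, 1, 0, 3, 0, 0, 0, 0, 1],
)

```text
time: 10.75
ee_pos: [478.8, 11.7, 292.5]
tcp_rot: [-0.001, 0.988, 0.157, 0.0]
wrist_force: [0.1, -0.2, -0.2]
grip_width: 35.5
```

```bash
python3 -c "
from h import *
plan(543,-190,295,112.8,8)"
```

```text
t 10.75 pos [478.8  11.7 292.5] yaw -71.94 F [ 0.1 -0.2 -0.2] w 35.5 j [-0.21 -0.22  1.91  0.    1.45  1.04]
total cm [-0.14 21.17 -0.27] rot deg [-0.06 -0.04 -4.74]  per row [-0.02  2.65 -0.03] [-0.01 -0.01 -0.59]
```

arm_command(
  steps=[0, 2.6, 0, 0, 0, -0.6, 1, 0.1, 2.6, 0, 0, 0, -0.6, 1, 0.1, 2.6, 0, 0, 0, -0.6, 1, 0.1, 2.6, 0, 0, 0, -0.6, 1, 0.1, 2.6, 0, 0, 0, -0.6, 1, 0.2, 2.6, 0, 0, 0, -0.6, 1, 0.2, 2.6, 0, 0, 0, -0.6, 1, 0.2, 2.2, 0, 0, 0, -0.6, 1, 0, 0, 0, 0, 0, 0, 1, 0, 0, 0, 0, 0, 0, 1],
)

```text
time: 12.0
ee_pos: [561.5, -184.6, 291.5]
tcp_rot: [-0.001, 0.98, 0.198, 0.001]
wrist_force: [-0.3, -0.2, -0.4]
grip_width: 35.6
```

```bash
python3 -c "
from h import *
from cell import r
import cv2,pickle
plan(543,-190,230,112.8)
for n in ['scene','wrist','top']:
    d=r.get_image(n); cv2.imwrite('pics/'+n+'7.png',cv2.convertScaleAbs(d['img'][:,:,::-1],alpha=1.4)); pickle.dump(d,open(n+'7.pkl','wb'))
"
```

```text
t 12.0 pos [ 561.5 -184.6  291.5] yaw -67.18 F [-0.3 -0.2 -0.4] w 35.6 j [-0.51  0.06  1.65  0.    1.43  0.66]
total cm [-1.92 -0.21  6.15] rot deg [-0.1  -0.09  0.02]  per row [-0.19 -0.02  0.61] [-0.01 -0.01  0.  ]
```

View pics/wrist7.png

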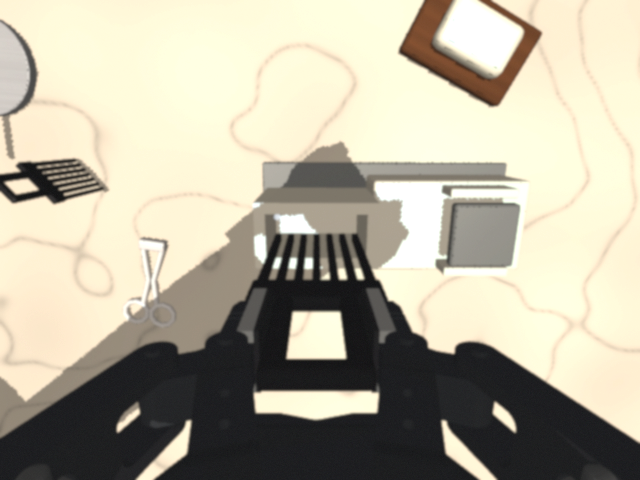

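View pics/scene7.png

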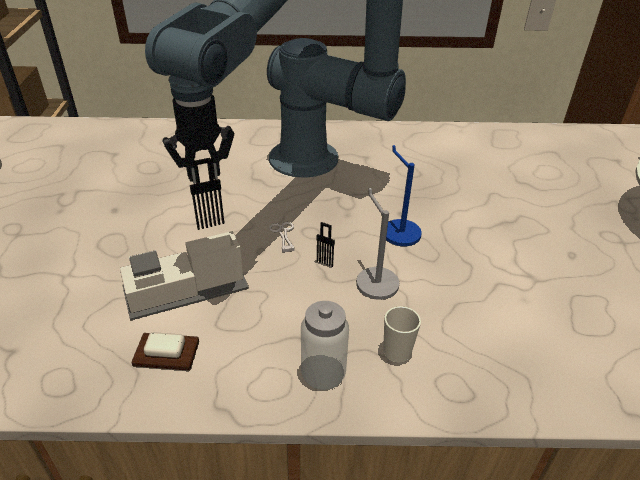

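```bash
python3 -c "
import cv2
a=cv2.imread('pics/wrist7.png')[150:290,240:540]; cv2.imwrite('pics/c8.png',cv2.resize(a,None,fx=2.6,fy=2.6,interpolation=cv2.INTER_CUBIC))"
```

```text
(no output)
```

View pics/c8.png

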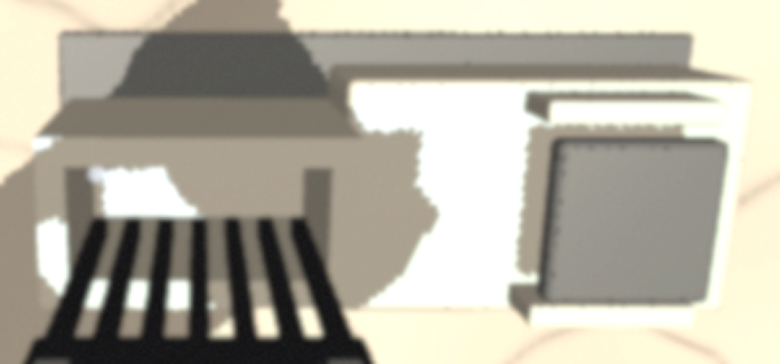

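```bash
python3 -c "
from h import *
import pickle
np.set_printoptions(suppress=True,precision=1)
c=cam(pickle.load(open('wrist7.pkl','rb')))
K=lambda x,y,z: onz(c,240+x/2.6-.3,150+y/2.6-.3,z)
yv=np.array([np.cos(np.radians(112.8)),np.sin(np.radians(112.8)),0]);xv=np.array([-yv[1],yv[0],0])*-1
print(xv)
a,b=K(66,168,108),K(330,168,108); print('inner far',a,b,np.linalg.norm(a-b), np.degrees(np.arctan2(*(a-b)[1::-1])))
print('well c inner',(a+b)/2-20*xv)
a,b=K(35,137,108),K(362,137,108); print('outer far',np.linalg.norm(a-b),(a+b)/2-30*xv,np.degrees(np.arctan2(*(a-b)[1::-1])))
p=np.array([K(*q,107) for q in [(560,140),(727,140),(712,302),(545,302)]]); print('paddle',p.mean(0),p)
# tips
print('tips', K(92,220,172), K(310,220,172))
t=(K(92,220,172)+K(310,220,172))/2; print(t)
print('tcp',proj(c,[561.5,-184.6,291.5]))
"
```

```text
[ 0.9  0.4 -0. ]
inner far [ 544.8 -142.5  108. ] [ 579.2 -224.1  108. ] 88.56471108781204 112.822840407616
well c inner [ 543.6 -191.1  108. ]
outer far 108.76206154700925 [ 544.1 -191.   108. ] 112.81925818237254
paddle [ 602.2 -328.6  107. ] [[ 617.4 -291.   107. ]
 [ 639.  -342.4  107. ]
 [ 587.5 -367.3  107. ]
 [ 564.9 -313.6  107. ]]
tips [ 549.6 -157.2  172. ] [ 572.7 -212.2  172. ]
[ 561.2 -184.7  172. ]
tcp [317.3 307.5]
```

arm_command(
  steps=[-0.38, -0.02, 0, 0, 0, 0, 1, -0.38, -0.02, 0, 0, 0, 0, 1, -0.38, -0.02, 0, 0, 0, 0, 1, -0.38, -0.02, 0, 0, 0, 0, 1, -0.38, -0.02, 0, 0, 0, 0, 1, 0, 0, 0.9, 0, 0, 0, 1, 0, 0, 0.9, 0, 0, 0, 1, 0, 0, 0.9, 0, 0, 0, 1, 0, 0, 0.9, 0, 0, 0, 1, 0, 0, 0.9, 0, 0, 0, 1],
)

```text
time: 13.4
ee_pos: [542.0, -190.1, 243.8]
tcp_rot: [-0.001, 0.98, 0.199, 0.001]
wrist_force: [-0.1, -0.0, 0.5]
grip_width: 35.1
```

```bash
python3 -c "
from h import *
from cell import r
import cv2,pickle
plan(543.8,-191,140,112.8)
for n in ['scene','wrist']:
    d=r.get_image(n); cv2.imwrite('pics/'+n+'8.png',cv2.convertScaleAbs(d['img'][:,:,::-1],alpha=1.4)); pickle.dump(d,open(n+'8.pkl','wb'))
a=cv2.imread('pics/wrist8.png')[130:350,200:440];b=cv2.imread('pics/scene8.png')[120:330,110:270]
cv2.imwrite('pics/c9.png',np.hstack([cv2.resize(a,(430,400)),cv2.resize(b,(320,400))]))
"
```

```text
t 13.4 pos [ 542.  -190.1  243.8] yaw -67.09 F [-0.1 -0.   0.5] w 35.1 j [-0.54  0.06  1.74  0.    1.34  0.63]
total cm [ 0.11  0.17 10.38] rot deg [-0.08 -0.11  0.11]  per row [0.01 0.02 1.04] [-0.01 -0.01  0.01]
```

View pics/c9.png

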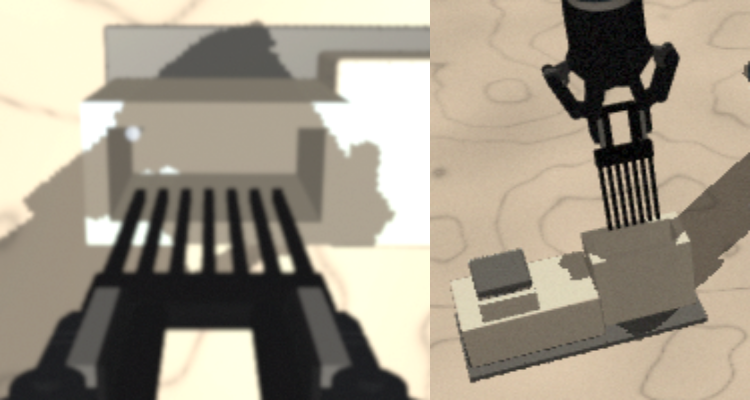

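arm_command(
  steps=[0.05, 0.1, 0.8, 0, 0, 0, 1, 0.05, 0.1, 0.8, 0, 0, 0, 1, 0, 0, 0.8, 0, 0, 0, 1, 0, 0, 0.8, 0, 0, 0, 1, 0, 0, 0.8, 0, 0, 0, 1, 0, 0, 0.8, 0, 0, 0, 1, 0, 0, 0.8, 0, 0, 0, 1, 0, 0, 0.8, 0, 0, 0, 1, 0, 0, 0.8, 0, 0, 0, 1, 0, 0, 0.8, 0, 0, 0, 1],
)

```text
time: 14.75
ee_pos: [543.8, -191.4, 158.4]
tcp_rot: [-0.001, 0.98, 0.199, 0.001]
wrist_force: [-0.5, -0.4, -0.3]
grip_width: 35.3
```

```bash
python3 -c "
from h import *
from cell import r
import cv2,pickle
plan(543.8,-191,138.5,112.8)
for n in ['scene','wrist']:
    d=r.get_image(n); cv2.imwrite('pics/'+n+'9.png',cv2.convertScaleAbs(d['img'][:,:,::-1],alpha=1.4)); pickle.dump(d,open(n+'9.pkl','wb'))
a=cv2.imread('pics/wrist9.png')[130:350,200:440];b=cv2.imread('pics/scene9.png')[120:330,110:270]
cv2.imwrite('pics/c10.png',np.hstack([cv2.resize(a,(430,400)),cv2.resize(b,(320,400))]))
"
```

```text
t 14.75 pos [ 543.8 -191.4  158.4] yaw -67.09 F [-0.5 -0.4 -0.3] w 35.3 j [-0.54  0.15  1.81  0.    1.18  0.63]
total cm [ 0.02 -0.03  1.99] rot deg [-0.09 -0.09  0.11]  per row [ 0.  -0.   0.2] [-0.01 -0.01  0.01]
```

View pics/c10.png

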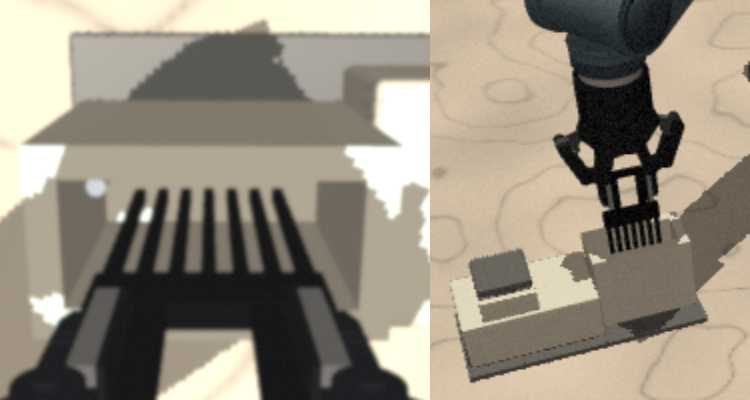

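arm_command(
  steps=[0, 0, 0.25, 0, 0, 0, 1, 0, 0, 0.25, 0, 0, 0, 1, 0, 0, 0.25, 0, 0, 0, 1, 0, 0, 0.25, 0, 0, 0, 1, 0, 0, 0.25, 0, 0, 0, 1, 0, 0, 0.2, 0, 0, 0, 1, 0, 0, 0.15, 0, 0, 0, 1, 0, 0, 0.1, 0, 0, 0, 1, 0, 0, 0, 0, 0, 0, 1, 0, 0, 0, 0, 0, 0, 1],
)

```text
time: 16.1
ee_pos: [543.7, -191.4, 140.4]
tcp_rot: [-0.001, 0.98, 0.199, 0.001]
wrist_force: [-0.4, -1.0, -0.4]
grip_width: 35.1
```

```bash
python3 -c "
from h import *
plan(543.8,-191,137.5,112.8)"
```

```text
t 16.1 pos [ 543.7 -191.4  140.4] yaw -67.09 F [-0.4 -1.  -0.4] w 35.1 j [-0.54  0.17  1.82  0.    1.15  0.63]
total cm [ 0.02 -0.03  0.29] rot deg [-0.1  -0.08  0.11]  per row [ 0.   -0.    0.03] [-0.01 -0.01  0.01]
```

arm_command(
  steps=[0, 0, 0.1, 0, 0, 0, 1, 0, 0, 0.1, 0, 0, 0, 1, 0, 0, 0, 0, 0, 0, 1, 0, 0, 0, 0, 0, 0, 0.7, 0, 0, 0, 0, 0, 0, 0.4, 0, 0, 0, 0, 0, 0, 0, 0, 0, 0, 0, 0, 0, 0, 0, 0, 0, 0, 0, 0, 0, 0, 0, 0, 0, 0, 0, 0, 0, 0, 0, 0, 0, 0, 0],
)

```text
time: 17.35
ee_pos: [544.0, -191.5, 138.7]
tcp_rot: [-0.001, 0.98, 0.199, 0.001]
wrist_force: [-0.3, -0.6, 0.5]
grip_width: 85.6
```

```bash
python3 -c "
from h import *
from cell import r
import cv2,pickle
plan(543.8,-191,270,112.8)
for n in ['scene','wrist']:
    d=r.get_image(n); cv2.imwrite('pics/'+n+'10.png',cv2.convertScaleAbs(d['img'][:,:,::-1],alpha=1.4)); pickle.dump(d,open(n+'10.pkl','wb'))
a=cv2.imread('pics/wrist10.png')[130:450,160:480];b=cv2.imread('pics/scene10.png')[120:330,110:270]
cv2.imwrite('pics/c11.png',np.hstack([cv2.resize(a,(430,430)),cv2.resize(b,(340,430))]))
"
```

```text
t 17.35 pos [ 544.  -191.5  138.7] yaw -67.09 F [-0.3 -0.6  0.5] w 85.6 j [-0.54  0.18  1.82  0.    1.15  0.63]
total cm [  0.03  -0.07 -13.13] rot deg [-0.07 -0.11  0.11]  per row [ 0.   -0.01 -1.31] [-0.01 -0.01  0.01]
```

View pics/c11.png

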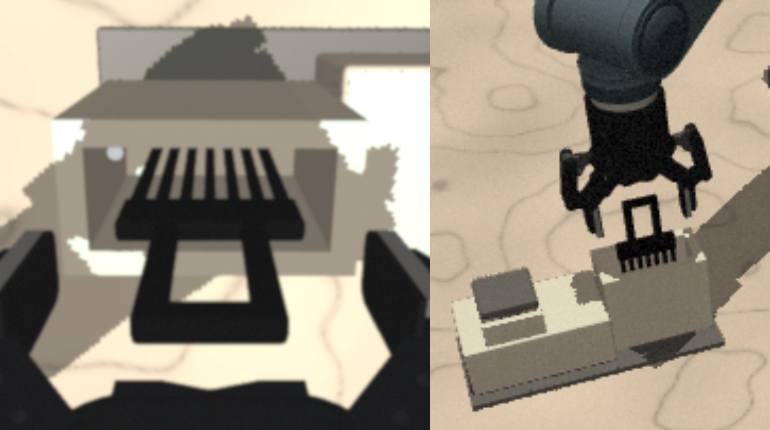

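The pick stands in the well with the jaws clear on both sides. In the crop its loop runs from about (135,250) to (285,340). I back straight up.

arm_command(
  steps=[0, 0, -0.7, 0, 0, 0, 0, 0, 0, -1.2, 0, 0, 0, 0, 0, 0, -1.4, 0, 0, 0, 0, 0, 0, -1.4, 0, 0, 0, 0, 0, 0, -1.4, 0, 0, 0, 0, 0, 0, -1.4, 0, 0, 0, 0, 0, 0, -1.4, 0, 0, 0, 0, 0, 0, -1.4, 0, 0, 0, 0, 0, 0, -1, 0, 0, 0, 0, 0, 0, 0, 0, 0, 0, 0],
)

```text
time: 18.7
ee_pos: [544.5, -192.1, 262.0]
tcp_rot: [0.001, 0.98, 0.199, 0.002]
wrist_force: [0.3, -0.4, -0.1]
grip_width: 85.2
```

```bash
python3 -c "
from h import *
from cell import r
import cv2,pickle
plan(602.2,-328.8,220,112.8)
for n in ['scene','wrist']:
    d=r.get_image(n); cv2.imwrite('pics/'+n+'11.png',cv2.convertScaleAbs(d['img'][:,:,::-1],alpha=1.4)); pickle.dump(d,open(n+'11.pkl','wb'))
a=cv2.imread('pics/wrist11.png')[130:450,160:560];b=cv2.imread('pics/scene11.png')[120:330,110:270]
cv2.imwrite('pics/c12.png',np.hstack([cv2.resize(a,(450,430)),cv2.resize(b,(340,430))]))
"
```

```text
t 18.7 pos [ 544.5 -192.1  262. ] yaw -67.09 F [ 0.3 -0.4 -0.1] w 85.2 j [-0.54  0.05  1.72  0.    1.37  0.63]
total cm [-0.03 14.83  4.23] rot deg [ 0.12 -0.25  0.11]  per row [-0.    1.48  0.42] [ 0.01 -0.02  0.01]
```

View pics/c12.png

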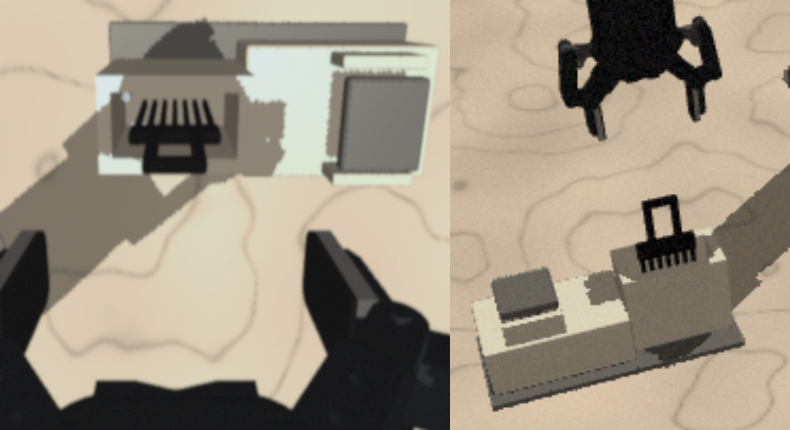

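arm_command(
  steps=[0, 1.6, 0, 0, 0, 0, 0, 0, 1.6, 0, 0, 0, 0, 0, 0, 1.6, 0, 0, 0, 0, 1, 0, 1.6, 0, 0, 0, 0, 1, 0, 1.6, 0, 0, 0, 0, 1, 0, 1.6, 0, 0, 0, 0, 1, 0, 1.6, 0, 0, 0, 0, 1, 0, 1.6, 0.5, 0, 0, 0, 1, 0, 1.2, 1, 0, 0, 0, 1, 0, 0, 1, 0, 0, 0, 1],
)

```text
time: 20.05
ee_pos: [601.9, -331.2, 231.7]
tcp_rot: [-0.001, 0.98, 0.198, 0.001]
wrist_force: [0.5, 0.4, -0.5]
grip_width: -0.3
```

```bash
python3 -c "
from h import *
plan(602.2,-328.8,120,112.8)"
```

```text
t 20.05 pos [ 601.9 -331.2  231.7] yaw -67.17 F [ 0.5  0.4 -0.5] w -0.3 j [-0.67  0.33  1.45  0.    1.36  0.5 ]
total cm [ 0.1  -0.2  11.17] rot deg [-0.08 -0.08  0.03]  per row [ 0.01 -0.02  1.12] [-0.01 -0.01  0.  ]
```

arm_command(
  steps=[0.05, -0.1, 1, 0, 0, 0, 1, 0.05, -0.1, 1, 0, 0, 0, 1, 0, 0, 1, 0, 0, 0, 1, 0, 0, 1, 0, 0, 0, 1, 0, 0, 1, 0, 0, 0, 1, 0, 0, 1, 0, 0, 0, 1, 0, 0, 1, 0, 0, 0, 1, 0, 0, 1, 0, 0, 0, 1, 0, 0, 0.7, 0, 0, 0, 1, 0, 0, 0.5, 0, 0, 0, 1],
)

```text
time: 21.3
ee_pos: [601.3, -326.5, 131.8]
tcp_rot: [-0.002, 0.98, 0.199, -0.0]
wrist_force: [1.2, 0.4, -0.8]
grip_width: 0.1
```

```bash
python3 -c "
from h import *
from cell import r
import cv2,pickle
plan(602.2,-328.8,109,112.8)
for n in ['scene','wrist']:
    d=r.get_image(n); cv2.imwrite('pics/'+n+'12.png',cv2.convertScaleAbs(d['img'][:,:,::-1],alpha=1.4)); pickle.dump(d,open(n+'12.pkl','wb'))
a=cv2.imread('pics/wrist12.png')[130:450,130:510];b=cv2.imread('pics/scene12.png')[160:330,100:270]
cv2.imwrite('pics/c13.png',np.hstack([cv2.resize(a,(430,430)),cv2.resize(b,(370,430))]))
"
```

```text
t 21.3 pos [ 601.3 -326.5  131.8] yaw -67.09 F [ 1.2  0.4 -0.8] w 0.1 j [-0.66  0.42  1.53  0.    1.2   0.51]
total cm [-0.01  0.26  2.28] rot deg [-0.24 -0.01  0.11]  per row [-0.    0.03  0.23] [-0.02 -0.    0.01]
```

View pics/c13.png

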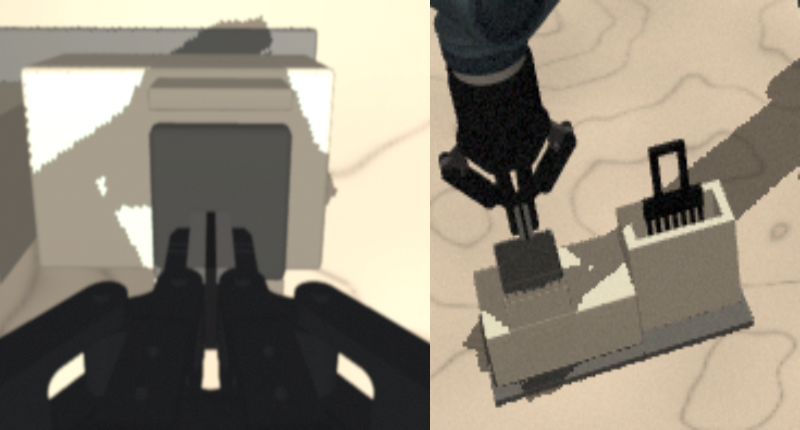

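arm_command(
  steps=[0, 0.13, 0.3, -0.1, 0, 0, 1, 0, 0.13, 0.3, -0.1, 0, 0, 1, 0, 0, 0.3, 0, 0, 0, 1, 0, 0, 0.3, 0, 0, 0, 1, 0, 0, 0.2, 0, 0, 0, 1, 0, 0, 0.1, 0, 0, 0, 1, 0, 0, 0, 0, 0, 0, 1, 0, 0, 0, 0, 0, 0, 1, 0, 0, 0, 0, 0, 0, 1, 0, 0, 0, 0, 0, 0, 1],
)

```text
time: 22.65
ee_pos: [602.8, -329.4, 116.9]
tcp_rot: [0.0, 0.98, 0.199, 0.001]
wrist_force: [-0.5, 0.2, 0.4]
grip_width: 0.0
```

```bash
python3 -c "
from h import *
from cell import r
plan(602.2,-328.8,107,112.8)
F=[]
for i in range(6):
    d=r.get_image('scene'); s=r.get_state(); F.append([*s['ee_pos'],*s['wrist_force']])
print(np.round(F,2))
"
```

```text
t 22.65 pos [ 602.8 -329.4  116.9] yaw -67.09 F [-0.5  0.2  0.4] w 0.0 j [-0.66  0.44  1.53  0.    1.17  0.51]
total cm [-0.03 -0.07  0.99] rot deg [ 0.05 -0.05  0.11]  per row [-0.   -0.01  0.1 ] [ 0.   -0.01  0.01]
[[ 6.0277e+02 -3.2933e+02  1.1681e+02  3.8000e-01 -7.3000e-01 -1.0000e-01]
 [ 6.0278e+02 -3.2935e+02  1.1683e+02  9.5000e-01 -9.0000e-02 -5.9000e-01]
 [ 6.0274e+02 -3.2933e+02  1.1680e+02 -7.3000e-01 -2.0000e-02 -3.6000e-01]
 [ 6.0274e+02 -3.2935e+02  1.1679e+02  5.0000e-01  6.4000e-01 -3.0000e-01]
 [ 6.0275e+02 -3.2932e+02  1.1679e+02  3.4000e-01 -2.1000e-01  4.5000e-01]
 [ 6.0272e+02 -3.2931e+02  1.1674e+02 -2.4000e-01 -9.3000e-01  5.8000e-01]]
```

arm_command(
  steps=[0, 0, 0.3, 0, 0, 0, 1, 0, 0, 0.3, 0, 0, 0, 1, 0, 0, 0.2, 0, 0, 0, 1, 0, 0, 0.1, 0, 0, 0, 1, 0, 0, 0, 0, 0, 0, 1, 0, 0, 0, 0, 0, 0, 1, 0, 0, 0, 0, 0, 0, 1, 0, 0, 0, 0, 0, 0, 1, 0, 0, 0, 0, 0, 0, 1, 0, 0, 0, 0, 0, 0, 1],
)

```text
time: 24.2
ee_pos: [602.8, -329.3, 107.1]
tcp_rot: [0.0, 0.98, 0.199, 0.0]
wrist_force: [0.7, -0.2, 0.7]
grip_width: -0.3
```

```bash
cat > f.py <<'E'
from h import *
from cell import r
import cv2,sys
F=[]
for i in range(10):
    d=r.get_image('scene'); s=r.get_state(); F.append([*s['ee_pos'],*s['wrist_force']])
print(s['time'],np.mean(F,0).round(2),np.std(F,0).round(2), np.round(s['wrist_torque'],2))
cv2.imwrite(f'pics/p{sys.argv[1]}.png',d['img'][:,:,::-1])
d=r.get_image('wrist');cv2.imwrite(f'pics/w{sys.argv[1]}.png',cv2.convertScaleAbs(d['img'][:,:,::-1],alpha=1.4))
E
python3 f.py 1
```

```text
24.7 [ 6.0276e+02 -3.2931e+02  1.0712e+02 -1.0000e-02  1.6000e-01  5.0000e-02] [0.02 0.02 0.02 0.36 0.42 0.27] [-0.    0.03  0.03]
```

Not in contact yet at 107.1. I lower it a little further.

arm_command(
  steps=[0, 0, 0.1, 0, 0, 0, 1, 0, 0, 0.1, 0, 0, 0, 1, 0, 0, 0.1, 0, 0, 0, 1, 0, 0, 0, 0, 0, 0, 1, 0, 0, 0, 0, 0, 0, 1, 0, 0, 0, 0, 0, 0, 1, 0, 0, 0, 0, 0, 0, 1, 0, 0, 0, 0, 0, 0, 1, 0, 0, 0, 0, 0, 0, 1, 0, 0, 0, 0, 0, 0, 1],
)

```text
time: 26.0
ee_pos: [602.8, -329.4, 105.3]
tcp_rot: [0.0, 0.98, 0.199, 0.0]
wrist_force: [-2.3, 0.4, 2.5]
grip_width: 0.1
```

```bash
python3 f.py 2
```

```text
26.5 [ 602.79 -329.36  105.27   -1.54    0.83    2.9 ] [0.01 0.02 0.01 0.45 0.27 0.54] [0.16 0.32 0.02]
```

arm_command(
  steps=[0, 0, 0.15, 0, 0, 0, 1, 0, 0, 0.15, 0, 0, 0, 1, 0, 0, 0.15, 0, 0, 0, 1, 0, 0, 0.15, 0, 0, 0, 1, 0, 0, 0, 0, 0, 0, 1, 0, 0, 0, 0, 0, 0, 1, 0, 0, 0, 0, 0, 0, 1, 0, 0, 0, 0, 0, 0, 1, 0, 0, 0, 0, 0, 0, 1, 0, 0, 0, 0, 0, 0, 1],
)

```text
time: 27.8
ee_pos: [602.9, -329.4, 99.7]
tcp_rot: [0.0, 0.98, 0.199, 0.0]
wrist_force: [-2.3, 2.1, 4.8]
grip_width: -0.4
```

```bash
python3 f.py 3
```

```text
28.3 [ 602.86 -329.4    99.66   -2.26    1.46    4.47] [0.01 0.02 0.02 0.32 0.47 0.45] [0.22 0.4  0.02]
```

```bash
python3 -c "
import cv2,numpy as np
a=[cv2.imread(f'pics/w{i}.png')[130:350,130:510] for i in (1,3)]
cv2.imwrite('pics/c14.png',np.vstack([cv2.resize(x,None,fx=1.3,fy=1.3) for x in a]))
a=[cv2.resize(cv2.imread(f'pics/p{i}.png')[220:320,115:215],(400,400),interpolation=cv2.INTER_CUBIC) for i in (1,3)]
cv2.imwrite('pics/c15.png',cv2.convertScaleAbs(np.hstack(a),alpha=1.5))"
```

```text
(no output)
```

View pics/c14.png

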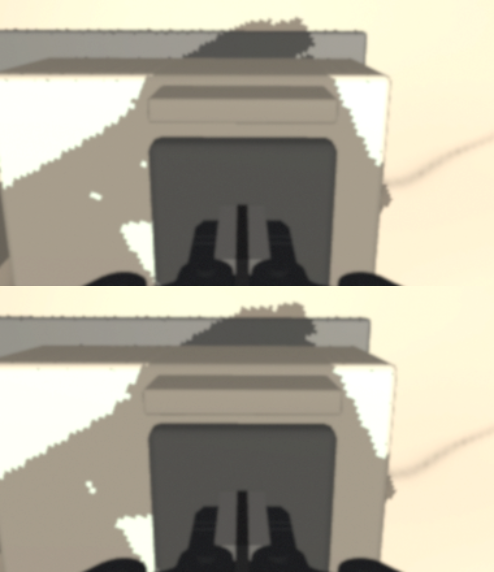

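View pics/c15.png

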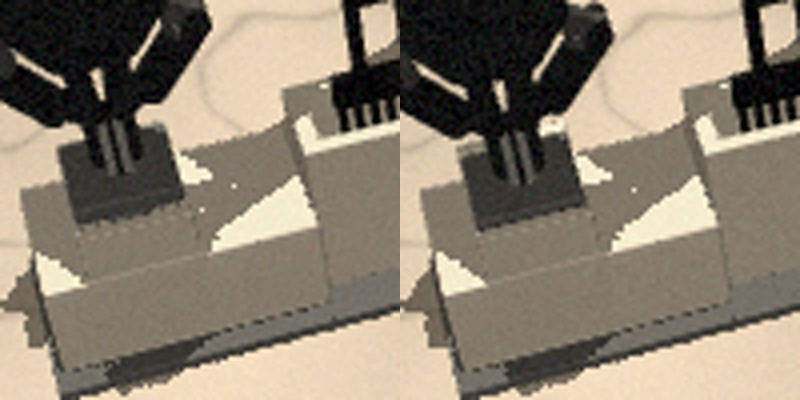

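```bash
cat > m.py <<'E'
from h import *
from cell import r
import cv2,sys
d=r.get_image('wrist');P=d['pose'];f=d['fx'];cx=d['cx'];cy=d['cy']   # pose orientation only used (same in all)
def edge(row,a,b,sign):
    # subpixel position of strongest gradient of given sign between cols a..b
    g=np.gradient(row)[a:b]*sign; i=int(np.argmax(g)); 
    w=np.clip(g[max(0,i-2):i+3],0,None); return a+ (w*np.arange(max(0,i-2),max(0,i-2)+len(w))).sum()/w.sum()
def dz(v,depth): # height relative to camera at row v, centre column
    q=np.array([0,-(v-cy)/f,-1])*depth; return (P[:3,:3]@q)[2]
for i in sys.argv[1:]:
    g=cv2.cvtColor(cv2.imread(f'pics/w{i}.png'),cv2.COLOR_BGR2GRAY).astype(float)
    g=cv2.GaussianBlur(g,(0,0),0.8)
    Z=[];W=[]
    for v in range(252,300,4):
        L=edge(g[v],232,258,-1);R=edge(g[v],376,400,1); W.append(R-L); Z.append(dz(v,f*58/(R-L)))
    print(i,'paddle w',np.round(W,1),'dz med',np.median(Z).round(2),np.std(Z).round(2))
    for v in range(190,226,2):
        print(v,[round(x,1) for x in g[v,234:252]],[round(x,1) for x in g[v,380:400]]) if len(sys.argv)==2 else 0
E
python3 m.py 1 2 3; python3 -c "
import cv2,numpy as np
a=[cv2.resize(cv2.imread(f'pics/w{i}.png')[180:260,225:410],None,fx=4,fy=4,interpolation=cv2.INTER_CUBIC)[:290] for i in (1,3)]
a=np.vstack(a); cv2.imwrite('pics/c16.png',cv2.convertScaleAbs(a,alpha=1.2,beta=-20))"
```

```text
1 paddle w [144.7 145.2 143.9 143.2 142.9 142.3 142.  141.7 141.1 140.8 140.1 139.9] dz med -145.83 0.29
2 paddle w [144.7 144.1 143.8 143.5 142.9 142.3 141.9 141.7 141.5 140.5 140.1 139.8] dz med -145.81 0.16
3 paddle w [144.5 144.  143.8 143.5 142.7 142.3 141.9 141.7 141.5 140.6 140.2 139.7] dz med -145.96 0.16
```

View pics/c16.png

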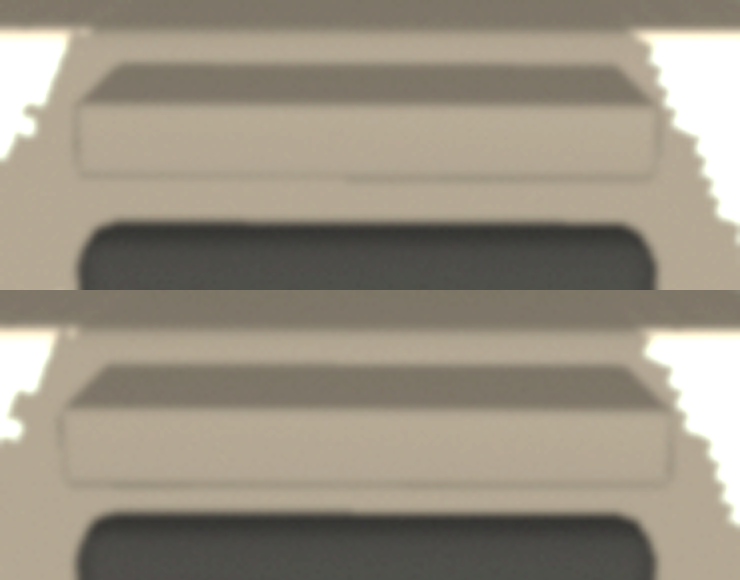

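```bash
cat > m2.py <<'E'
from h import *
from cell import r
import cv2,sys
d=r.get_image('wrist');P=d['pose'];f=d['fx'];cx=d['cx'];cy=d['cy']
def dz(v,depth): return (P[:3,:3]@(np.array([0,-(v-cy)/f,-1])*depth))[2]
def mn(row,a,b):
    s=row[a:b]; x=np.arange(a,b); base=np.median(s); w=np.clip(base-s-1.0,0,None); i=np.argmax(w); lo,hi=max(0,i-2),i+3
    return (w[lo:hi]*x[lo:hi]).sum()/w[lo:hi].sum(), w[i]
for i,v0,v1 in [('1',209,221),('2',209,221),('3',212,226)]+([(sys.argv[1],212,228)] if len(sys.argv)>1 else []):
    g=cv2.cvtColor(cv2.imread(f'pics/w{i}.png'),cv2.COLOR_BGR2GRAY).astype(float)
    Z=[]
    for v in range(v0,v1):
        (L,a),(R,b)=mn(g[v],236,250),mn(g[v],385,397); Z.append(dz(v,f*60/(R-L))); print(i,v,round(L,2),round(R,2),round(R-L,2),round(a,1),round(b,1),round(Z[-1],2)) if v%3==0 else 0
    print(i,'rail dz',np.median(Z).round(2),np.std(Z).round(2))
E
python3 m2.py
```

```text
1 210 243.5 389.19 145.69 8.0 12.0 -154.42
1 213 243.57 389.33 145.77 9.0 11.0 -154.01
1 216 243.56 389.13 145.57 11.5 9.0 -153.88
1 219 243.88 388.81 144.94 9.0 6.0 -154.22
1 rail dz -154.16 0.27
2 210 242.52 390.03 147.51 9.0 12.0 -152.52
2 213 242.75 390.0 147.25 12.0 12.0 -152.46
2 216 242.82 390.05 147.23 12.0 9.0 -152.15
2 219 242.71 389.18 146.47 7.5 4.5 -152.61
2 rail dz -152.46 0.22
3 213 239.67 392.08 152.42 13.0 5.0 -147.29
3 216 239.76 392.32 152.55 9.5 7.0 -146.84
3 219 240.11 392.32 152.21 7.5 9.5 -146.85
3 222 240.54 392.21 151.67 5.5 8.0 -147.05
3 225 240.92 391.91 151.0 5.0 10.0 -147.38
3 rail dz -147.07 0.23
```

arm_command(
  steps=[0, 0, 0.1, 0, 0, 0, 1, 0, 0, 0.1, 0, 0, 0, 1, 0, 0, 0.08, 0, 0, 0, 1, 0, 0, 0, 0, 0, 0, 1, 0, 0, 0, 0, 0, 0, 1, 0, 0, 0, 0, 0, 0, 1, 0, 0, 0, 0, 0, 0, 1, 0, 0, 0, 0, 0, 0, 1, 0, 0, 0, 0, 0, 0, 1, 0, 0, 0, 0, 0, 0, 1],
)

```text
time: 29.7
ee_pos: [602.9, -329.4, 97.3]
tcp_rot: [0.0, 0.98, 0.199, 0.0]
wrist_force: [-2.0, 1.9, 5.9]
grip_width: 0.1
```

```bash
python3 f.py 4; python3 m.py 4 3|grep dz; python3 m2.py 4|grep rail
```

```text
30.2 [ 602.87 -329.4    97.3    -2.58    1.73    5.56] [0.01 0.02 0.01 0.51 0.48 0.47] [ 0.31  0.44 -0.02]
4 paddle w [144.5 144.1 143.8 143.5 142.7 142.3 141.9 141.7 141.5 140.5 140.2 139.8] dz med -145.91 0.16
3 paddle w [144.5 144.  143.8 143.5 142.7 142.3 141.9 141.7 141.5 140.6 140.2 139.7] dz med -145.94 0.16
1 rail dz -154.15 0.27
2 rail dz -152.45 0.22
3 rail dz -147.06 0.23
4 rail dz nan nanm2.py:8: RuntimeWarning: invalid value encountered in scalar divide
  return (w[lo:hi]*x[lo:hi]).sum()/w[lo:hi].sum(), w[i]
```

```bash
sed -i 's/236,250/230,250/;s/385,397/385,400/;s/212,228/214,230/' m2.py; python3 m2.py 4; python3 -c "
import cv2,numpy as np
a=cv2.resize(cv2.imread('pics/w4.png')[180:320,225:410],None,fx=4,fy=4,interpolation=cv2.INTER_CUBIC)
cv2.imwrite('pics/c17.png',a)
a=cv2.imread('pics/p4.png')[190:330,110:260]; cv2.imwrite('pics/c18.png',cv2.convertScaleAbs(cv2.resize(a,None,fx=4,fy=4,interpolation=cv2.INTER_CUBIC),alpha=1.5))
"
```

```text
1 210 243.5 389.05 145.55 8.0 28.0 -154.56
1 213 243.57 389.33 145.77 9.0 11.0 -154.0
1 216 243.52 389.13 145.62 12.0 9.0 -153.83
1 219 243.88 388.81 144.94 9.0 6.0 -154.21
1 rail dz -154.15 0.3
2 210 242.52 390.03 147.51 9.5 13.0 -152.52
2 213 242.78 390.0 147.22 13.0 13.0 -152.49
2 216 242.82 390.05 147.23 12.0 9.0 -152.14
2 219 242.75 389.23 146.48 8.0 5.0 -152.59
2 rail dz -152.45 0.23
3 213 239.67 392.08 152.42 13.0 5.0 -147.28
3 216 239.79 392.32 152.53 10.0 7.0 -146.85
3 219 240.1 392.33 152.24 8.0 10.0 -146.82
3 222 240.53 392.21 151.68 6.0 10.0 -147.03
3 225 240.92 391.91 151.0 5.0 10.0 -147.38
3 rail dz -147.05 0.23
4 216 238.74 393.68 154.94 10.0 10.0 -144.57
4 219 238.73 393.27 154.54 12.0 6.0 -144.63
4 222 238.8 393.17 154.38 8.5 8.0 -144.46
4 225 239.5 392.96 153.46 4.0 10.0 -145.01
4 228 240.5 392.88 152.38 1.0 8.0 -145.71
4 rail dz nan nanm2.py:8: RuntimeWarning: invalid value encountered in scalar divide
  return (w[lo:hi]*x[lo:hi]).sum()/w[lo:hi].sum(), w[i]
```

View pics/c17.png

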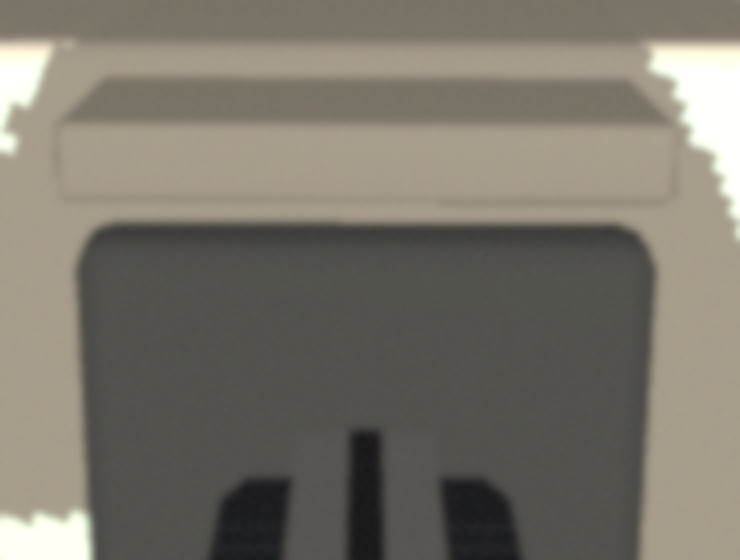

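View pics/c18.png

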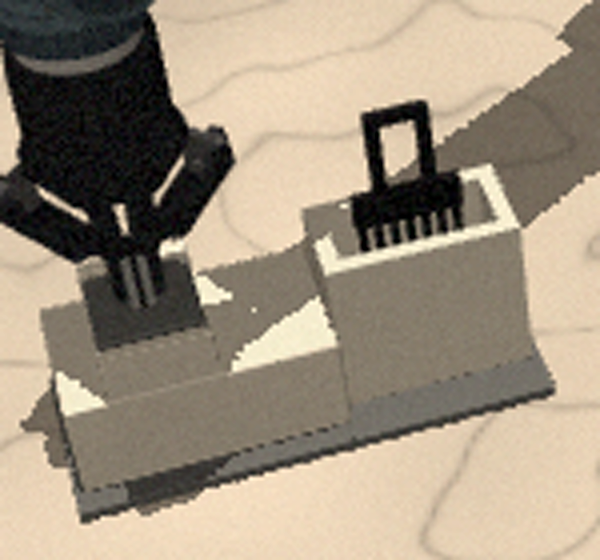

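arm_command(
  steps=[0, 0, 0.03, 0, 0, 0, 1, 0, 0, 0, 0, 0, 0, 1, 0, 0, 0, 0, 0, 0, 1, 0, 0, 0, 0, 0, 0, 1, 0, 0, 0, 0, 0, 0, 1, 0, 0, 0, 0, 0, 0, 1, 0, 0, 0, 0, 0, 0, 1, 0, 0, 0, 0, 0, 0, 1, 0, 0, 0, 0, 0, 0, 1, 0, 0, 0, 0, 0, 0, 1],
)

```text
time: 31.65
ee_pos: [602.9, -329.4, 97.6]
tcp_rot: [0.0, 0.98, 0.199, -0.0]
wrist_force: [-2.6, 1.0, 6.1]
grip_width: 0.1
```

```bash
python3 f.py 5; python3 m.py 5 4|grep dz; python3 f.py 6
```

```text
32.15 [ 602.87 -329.41   97.54   -2.57    1.83    5.43] [0.01 0.01 0.02 0.43 0.57 0.36] [ 0.31  0.47 -0.06]
5 paddle w [144.4 144.  143.8 143.5 143.1 142.3 141.9 141.6 141.5 140.6 140.2 139.8] dz med -145.87 0.16
4 paddle w [144.5 144.1 143.8 143.5 142.7 142.3 141.9 141.7 141.5 140.5 140.2 139.8] dz med -145.9 0.16
32.75 [ 602.86 -329.4    97.53   -2.41    1.68    5.31] [0.01 0.01 0.01 0.38 0.5  0.38] [0.33 0.45 0.01]
```

arm_command(
  steps=[0, 0, 0.02, 0, 0, 0, 1, 0, 0, 0.02, 0, 0, 0, 1, 0, 0, 0.01, 0, 0, 0, 1, 0, 0, 0.01, 0, 0, 0, 1, 0, 0, 0.01, 0, 0, 0, 1, 0, 0, 0.01, 0, 0, 0, 1, 0, 0, 0.01, 0, 0, 0, 1, 0, 0, 0.01, 0, 0, 0, 1, 0, 0, 0.01, 0, 0, 0, 1, 0, 0, 0.01, 0, 0, 0, 1],
)

```text
time: 34.05
ee_pos: [602.9, -329.4, 97.0]
tcp_rot: [-0.0, 0.98, 0.199, -0.0]
wrist_force: [-1.4, 1.5, 6.1]
grip_width: -0.3
```

```bash
python3 f.py 7
```

```text
34.55 [ 602.87 -329.4    96.95   -2.89    1.69    5.45] [0.01 0.02 0.02 0.43 0.45 0.44] [ 0.34  0.49 -0.02]
```

```bash
python3 m.py 7|grep dz; sed -i 's/214,230/215,225/' m2.py; python3 m2.py 7 2>/dev/null|grep '^7'; python3 -c "
import cv2
a=cv2.imread('pics/p7.png'); cv2.imwrite('pics/c19.png',cv2.convertScaleAbs(a,alpha=1.4))"
```

```text
7 paddle w [144.5 144.  143.7 143.5 143.1 142.3 141.9 141.7 141.2 140.6 140.2 139.8] dz med -145.86 0.13
7 216 238.54 393.88 155.34 10.0 11.0 -144.18
7 219 238.62 394.0 155.38 9.0 9.0 -143.83
7 222 238.69 393.38 154.7 13.0 5.0 -144.15
7 rail dz -144.14 0.18
```

View pics/c19.png

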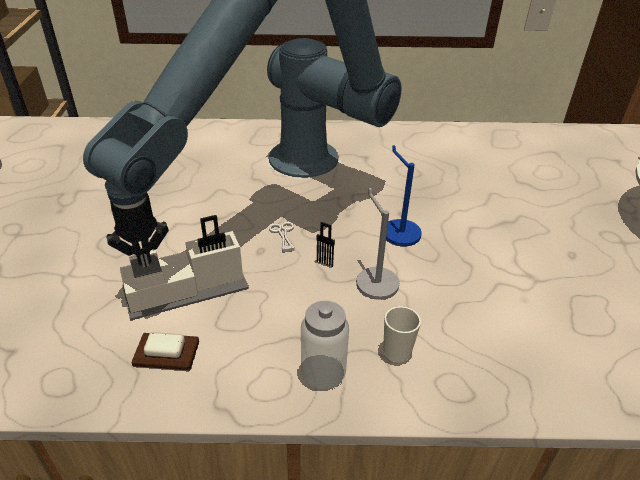

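The scene shows the pick standing in the well at (210,235), the shut fingers on the paddle at (146,262), and the bystanders where they were. The rail has moved 10.0 mm relative to the paddle since contact, from -154.15 to -144.14, so the paddle is flush. I hand in now.

```bash
python3 -c "
from cell import r
print(r.job_done()); s=r.get_state(); print(s['time'],s['ee_pos'],s['wrist_force'])"
```

```text
the job is handed in; nothing more can be done
None
the job is handed in; nothing more can be done
```

I took the larger black pick off the grey stand, stood it tines down in the steriliser well and let go. Then I pressed the paddle flush with the shut fingers and handed the job in at about 35 s, still holding it.

**Last checks that agreed:**
- **Pick:** it is standing free in the well in the scene picture.
- **Other things:** the jar, curler, tumbler, soap dish, small pick and blue stand look unmoved in the scene picture.
- **Paddle height:** the fingertips are at z = 96.95 mm, against 97 mm for flush. They first touched the paddle at about 107.1 mm. In the wrist camera the rail has risen 10.0 mm relative to the paddle since then. It held steady over the 0.5 s before hand-in.

**One check that disagreed slightly:** the vertical wrist force averaged 5.5 N with noise of ±0.4 N, along with about 3 N sideways. The spring should give 6 N at flush, so force alone would put the paddle at about 8 mm of travel instead of 10. I went by the two position measurements, which matched each other.

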